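# Pan the jigsaw camera with its remote stick

### The job

The overhead camera has to pan across to the jigsaw: on the camera remote, the box with the tall ball-topped stick and three flat keys along one edge, tilt the stick well over straight towards the row of keys, hold it there for two seconds, then let go so that it springs back upright. Do not tilt it well over in any other direction, and leave the lamp remote's short, disc-topped stick alone.

Things in the scene. Friction and masses are not known exactly. Their poses are not given: they have to be found in the camera images.
- camera_remote: Camera remote: grey square desk box 130 x 130 mm, bare aluminium top 43 mm above the table, fixed in place; its yaw varies. Origin: centre of its underside, z up. Its y axis points from the stick (at the centre) straight to the edge with three flat black keys (each 26 x 15 mm, in a row along x, 49 mm from the centre, tops 48 mm above the table).
- camera_knob (a point): Centre of the black ball (32 mm) on the camera remote's steel stick (12 mm thick). Upright: over the box's centre, 132 mm above the table. Pivot 90 mm below the ball, tilts any way, spring-centred: some 3 N at the ball tilts it 23 degrees (ball 35 mm off centre); stop at 29 degrees (43 mm). Well over: 16 degrees (25 mm) or more.
- lamp_knob (a point): Top centre of the black disc (48 mm wide, 10 mm thick) on the lamp remote's short spring-centred stick, not to be used. Its box is like the other, grey, 130 x 130 mm, fixed, but has no keys. The point is 92 mm above the table, over that box's centre.
Mind the look-alikes: they are no part of the job. What is shaped like the camera_remote but brown is not meant.

How it is judged:
By the outcome, as a careful person would: the job done as asked, in the order asked, and still so for the second after the job is handed in, with the robot touching nothing.
It also fails if it takes over 32 s, if anything falls off the work surface, if the arm or the gripper's body presses on something with over 40 N, if the wrist force passes 120 N, or if a joint passes its speed limit or range.

### The arm

A 7-joint arm with a two-finger parallel gripper is mounted at the origin on the work surface. World frame = base frame: x ahead of the robot, y to its left, z up, the work surface at z = 0. Lengths are in mm, angles in rad, forces in N, time in s.
With the tool pointing down it reaches from about 425 to 800 mm from the base axis. Payload 8.3 kg.
Tool frame: the origin (TCP) lies midway between the tips of the shut fingers; the grasp point (between the pads) lies 19 mm behind it (manip.hold_point_z is the distance from the TCP to the grasp point, in mm); z points along the fingers, y is the line along which they close (so a half turn about z gives the same grasp; the last joint's range is limited). The gripper opens to 85 mm and grips with 20 to 120 N. Pads are 22 mm wide; open, the fingers measure 114 mm over their backs; the gripper's body (76 mm by 85 mm) begins 54 mm behind the grasp point. The pads swing forward as they close: fully open they stand 13 mm farther back than shut.
Start: joints at [1.213, 0.383, 0.016, 1.37, -0.006, 1.388, -0.046], TCP at [181.63, -598.008, 231.279] pointing down, gripper open.
Joint ranges: [-2.95, 2.95], [-0.25, 2.06], [-1.52, 1.56], [0.18, 2.33], [-1.44, 4.58], [0.02, 2.06], [-3.01, 3.01]. Speed limits (rad/s): [2.39, 2.39, 3.01, 3.01, 3.14, 3.14, 3.14].

### API

Orientations are given as a rotation vector (axis times angle).
In Python, from cell import manip gives the robot as it stands. The module is installed in compiled form; this text tells all that it offers.
- The arm moves only by the tool arm_command, never from a script. Its argument "steps" is a list that holds one entry, the list of rows, each a list of 5 numbers: the shift along the tool's x, y, z in mm, then the turn about the tool's z in rad, then the finger opening in mm, from 0 to 85.4. A call has 1 to 8 rows; each row is the pose to reach, as a shift and turn from the pose commanded when the call began, along the tool's axes at that moment; what a row does not reach only later rows make up. A row lasts 1/10 s, in which the tool goes at most 50 mm and 8.59 degrees, less where a joint would pass 70% of its speed; a pose out of reach is approached as far as the arm can. A call with a gripper value outside its range is refused whole. The fingers move at their own pace and stop on an object; the grip force is fixed at half the most. Time passes only in rows, so rows that repeat a pose let the fingers close. It gives the time, the measured TCP pose, the force, the opening and the grip force at its end, in the units of the state.
- manip.read_state(): the state, without advancing time (a new reading comes with each control period).
- manip.snapshot(name): name is "side" or "top" or "wrist"; returns (picture, depth): 480x640x3 uint8, red, green, blue; 480x640 float32, mm along the optical axis (not along the pixel's ray), 0 where there is no reading.
- manip.camera_model(name): a dict with "fov_y" (degrees; the focal length in pixels is half the picture's height over the tangent of half this angle, whatever the lens; pixels are square), "cx", "cy" (the principal point, pixels), "cam_to_world" (4x4, takes a point from camera to world coordinates). Camera axes: x right, y down, z forward; pixel columns grow to the right and rows downward; lengths in mm; the calibration is good to about 2 mm. A picture is of the moment at which its call begins: read the wrist's pose just before it. camera_model takes no time and is no camera call; for the wrist camera it gives the pose at the moment of the call.
- manip.job_done(): hands the job in; it is judged then, once.
The state is a dict: "t": time; "q": joint angles; "qvel": joint speeds; "joint_efforts": joint torques, N m; "position": TCP position; "tcp_rot": TCP orientation; "ft_force": force on the tool from outside, world axes, zero at the start; "torque": the same for the moment, N m; "finger_gap": finger opening in mm; "gripper_force": force on a finger pad.
Only numpy, scipy, OpenCV 4.12 (cv2) and the standard library are available. Lean on these libraries where they do the work, as an engineer would, in place of code of your own. Each camera call takes 0.05 s, during which the arm holds its last target. There are 200 camera calls.

## Working session

There is one attempt and no reset: what is moved stays moved. The work goes in short steps, Python scripts to look and compute and a tool call to move; the robot and the scene stay as the last step left them, time stands still between calls to the robot, and variables do not carry over. Pictures are saved under pics/ and viewed, at most 10 in all, crops included, and the job is handed in when it is done.

Besides the shell and the picture viewer there is one more tool, called after "Call:" as a command line: name --argument value ..., lists and objects as JSON in quotes. arm_command: Moves the arm, as the interface text tells. Its arguments: {"type":"object","properties":{"steps":{"type":"array"}},"required":["steps"]}

```bash
mkdir -p pics
python3 - <<'E'
from cell import manip
import cv2,numpy as np
for n in("top","side"):
    p,d=manip.snapshot(n); cv2.imwrite(f"pics/{n}0.png",p[:,:,::-1]); np.save(f"pics/{n}0.npy",d)
    print(n,manip.camera_model(n))
s=manip.read_state();print(s)
E
```

```text
top {'fov_y': 46.93741312608515, 'cx': 321.92267798979344, 'cy': 242.39626515298363, 'cam_to_world': array([[-1.67850937e-02, -9.81502555e-01,  1.90711811e-01,
         1.74923293e+02],
       [-9.99841457e-01,  1.53428760e-02, -9.03646454e-03,
         5.45995504e+01],
       [ 5.94324537e-03, -1.90833253e-01, -9.81604476e-01,
         1.22684759e+03],
       [ 0.00000000e+00,  0.00000000e+00,  0.00000000e+00,
         1.00000000e+00]])}
side {'fov_y': 49.69922729574305, 'cx': 325.32353735061065, 'cy': 231.84810874531368, 'cam_to_world': array([[-9.96694928e-01, -6.82021040e-02,  4.41326703e-02,
         3.54205030e+02],
       [-8.09209173e-02,  7.85773147e-01, -6.13198473e-01,
         7.06524884e+02],
       [ 7.14315878e-03, -6.14743064e-01, -7.88695087e-01,
         9.52618945e+02],
       [ 0.00000000e+00,  0.00000000e+00,  0.00000000e+00,
         1.00000000e+00]])}
{'t': 0.1, 'q': array([ 1.21309936,  0.38413279,  0.01636763,  1.37104262, -0.00629206,
        1.38815104, -0.04651018]), 'qvel': array([-1.54809742e-04, -3.45043275e-03,  1.39806067e-04, -3.67713468e-03,
        4.45376630e-05,  3.13599907e-04, -8.26311977e-04]), 'joint_efforts': array([ 3.06956601e-03, -6.29132509e+01,  8.47281888e-01, -3.72758853e+01,
        1.67525414e-02,  1.04302718e-02, -2.46402067e-05]), 'position': array([ 181.50367543, -597.61189459,  230.39496437]), 'tcp_rot': array([-3.10586841e+00, -4.61242547e-01,  4.29583362e-04]), 'ft_force': array([ 0.17649492, -0.14464375,  0.91742167]), 'torque': array([-0.01273524,  0.01473712,  0.01929972]), 'gripper_force': 0.0, 'finger_gap': 85.11006754796917}
```

View pics/top0.png

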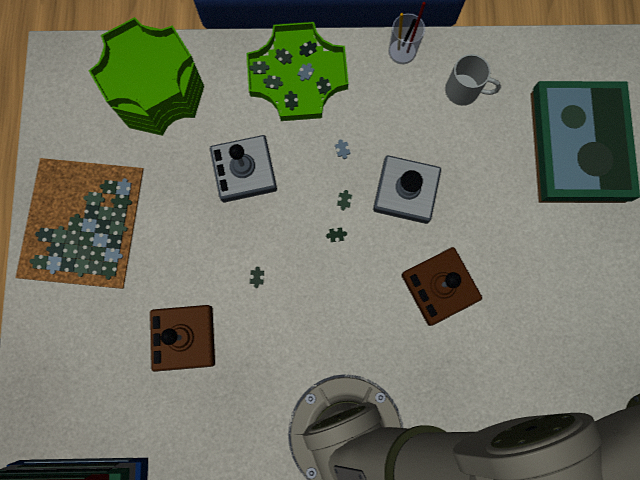

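View pics/side0.png

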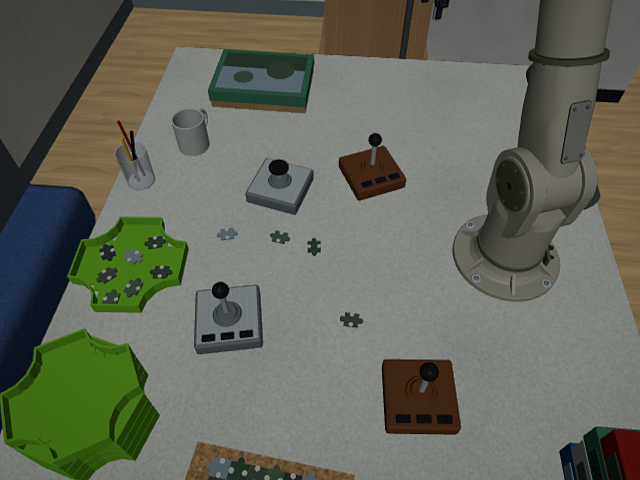

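The grey box with three keys is at about (243,168) in the top view. Its ball is at (237,152) and its keys are at (218,155), (220,170) and (222,186). In the side view the ball is at (221,290). I'll measure these points next.

```bash
cat > h.py <<'E'
from cell import manip
import numpy as np,cv2
def ray(c,u,v):
    f=240/np.tan(np.radians(c["fov_y"]/2));M=c["cam_to_world"]
    return M[:3,3],M[:3,:3]@np.array([(u-c["cx"])/f,(v-c["cy"])/f,1])
def plane(c,u,v,z):
    o,d=ray(c,u,v);return o+d*(z-o[2])/d[2]
def dark(img,x0,x1,y0,y1,th=45):
    m=np.zeros(img.shape[:2],np.uint8);m[y0:y1,x0:x1]=(img[y0:y1,x0:x1].max(2)<th)
    n,l,s,c=cv2.connectedComponentsWithStats(m)
    return [(s[i,4],c[i]) for i in range(1,n) if s[i,4]>25]
E
python3 - <<'E'
from h import *
for n,b in(("top",(205,280,130,205)),("side",(190,268,278,355))):
    c=manip.camera_model(n);im=cv2.imread(f"pics/{n}0.png")
    for a,p in dark(im,*b):
        print(n,a,p.round(1),"z48",plane(c,*p,48).round(),"z132",plane(c,*p,132).round())
E
```

```text
top 204 [237.  152.8] z48 [612. 231.  48.] z132 [580. 218. 132.]
top 67 [217.4 154.8] z48 [607. 274.  48.] z132 [577. 259. 132.]
top 37 [247.8 166. ] z48 [580. 206.  48.] z132 [551. 195. 132.]
top 30 [250.  171.2] z48 [568. 201.  48.] z132 [540. 191. 132.]
top 70 [220.4 169.7] z48 [572. 267.  48.] z132 [544. 252. 132.]
top 71 [223.4 185. ] z48 [537. 260.  48.] z132 [511. 245. 132.]
top 203 [249.5 194.3] z48 [515. 202.  48.] z132 [490. 191. 132.]
side 220 [219.9 290. ] z48 [606. 171.  48.] z132 [583. 221. 132.]
side 37 [260.6 326. ] z48 [511. 244.  48.] z132 [496. 287. 132.]
side 86 [245.9 333.4] z48 [537. 263.  48.] z132 [520. 304. 132.]
side 88 [227.  335.5] z48 [572. 270.  48.] z132 [552. 310. 132.]
side 89 [208.  337.5] z48 [607. 277.  48.] z132 [584. 317. 132.]
```

Call:
arm_command --steps '[[[42,-25,0,-0.09,85],[86,-50,0,-0.18,85],[130,-75,0,-0.28,85],[174,-100,0,-0.38,85],[218,-125,0,-0.48,85],[262,-150,0,-0.58,85],[308,-174,0,-0.68,85],[353,-199,0,-0.75,85]]]'

```text
t: 0.9
position: [458.0, -308.0, 231.1]
tcp_rot: [-2.719, -1.572, 0.0]
ft_force: [1.0, -0.6, -0.3]
finger_gap: 84.7
gripper_force: 0.0
```

```bash
cat > to.py <<'E'
import sys
from h import *
from scipy.spatial.transform import Rotation as R
s=manip.read_state();r=R.from_rotvec(s["tcp_rot"]).as_matrix();t=np.array(list(map(float,sys.argv[1:4])))
ya=np.degrees(np.arctan2(r[1,1],r[0,1]))
print(s["t"],s["position"].round(1),"shift",(r.T@(t-s["position"])).round(1),"turn",np.radians(ya-11.1).round(3),"u in tool",(r.T@[-.193,.981,0]).round(3),s["q"].round(2),r[:,2].round(3),s["ft_force"].round(1),s["finger_gap"].round(1))
E
python3 to.py 560 -40 220
```

```text
Traceback (most recent call last):
  File "to.py", line 6, in <module>
    print(s["t"],s["position"].round(1),"shift",(r.T@(t-s["position"])).round(1),"turn",np.radians(ya-11.1).round(3),"u in tool",(r.T@[-.193,.981,0]).round(3),s["q"].round(2),r[:,2].round(3),s["ft_force"].round(1),s["finger_gap"].round(1))
                                                                                                                                                                                                                      ^^^^^^^^^^^^^^^^^^^^^
AttributeError: 'float' object has no attribute 'round'
```

```bash
sed -i 's/s\["finger_gap"\].round(1)/s["finger_gap"]/' to.py; python3 to.py 580 40 231
```

```text
0.9 [ 458.  -308.   231.1] shift [ 3.624e+02 -6.780e+01  1.000e-01] turn -0.716 u in tool [ 0.754 -0.657  0.   ] [ 0.79  0.24 -0.31  1.56  0.08  1.35 -0.05] [-0.  0. -1.] [ 1.  -0.6 -0.3] 84.72487354258043
```

Call:
arm_command --steps '[[[44,-8,0,-0.09,85],[90,-16,0,-0.18,85],[136,-25,0,-0.27,85],[182,-34,0,-0.36,85],[227,-43,0,-0.45,85],[272,-51,0,-0.54,85],[317,-60,0,-0.63,85],[362,-68,0,-0.716,85]]]'

```text
t: 1.7
position: [580.1, 39.2, 231.1]
tcp_rot: [-1.997, -2.425, 0.0]
ft_force: [1.1, -0.5, 0.5]
finger_gap: 85.1
gripper_force: 0.0
```

```bash
python3 to.py 581 219 231
```

```text
1.7 [580.1  39.2 231.1] shift [1.763e+02 3.540e+01 1.000e-01] turn -0.0 u in tool [ 1.    -0.001 -0.   ] [ 0.34  0.35 -0.61  1.47  0.2   1.38 -0.08] [-0. -0. -1.] [ 1.1 -0.5  0.5] 85.13791214778988
```

Call:
arm_command --steps '[[[44,9,0,0,85],[88,18,0,0,85],[132,27,0,0,85],[176,35.5,0,0,85],[176,35.5,0,0,85],[176,35.5,0,0,85]]]'

```text
t: 2.3
position: [580.8, 219.0, 230.7]
tcp_rot: [-1.996, -2.425, 0.001]
ft_force: [1.1, -0.9, -0.1]
finger_gap: 85.1
gripper_force: 0.0
```

```bash
python3 to.py 581 219 113
python3 - <<'E'
from h import *
c=manip.camera_model("wrist");p,d=manip.snapshot("wrist");cv2.imwrite("pics/w1.png",p[:,:,::-1])
im=p[:,:,::-1]
for a,q in dark(im,0,640,0,480):
    if a>300: print(a,q.round(),plane(c,*q,48).round(),plane(c,*q,132).round())
E
```

```text
2.3 [580.8 219.  230.7] shift [ -0.    0.3 117.7] turn -0.0 u in tool [ 1.    -0.001  0.   ] [ 0.05  0.45 -0.66  1.36  0.27  1.42 -0.41] [-0.001  0.    -1.   ] [ 1.1 -0.9 -0.1] 85.13969659467587
614 [325. 144.] [572. 268.  48.] [571. 275. 132.]
606 [372. 144.] [607. 275.  48.] [596. 281. 132.]
606 [278. 145.] [537. 261.  48.] [545. 270. 132.]
2086 [326. 240.] [588. 194.  48.] [582. 220. 132.]
19337 [116. 428.] [429. -29.  48.] [464.  55. 132.]
1014 [457. 346.] [720. 120.  48.] [680. 165. 132.]
12355 [554. 444.] [843.  33.  48.] [771. 101. 132.]
```

View pics/w1.png

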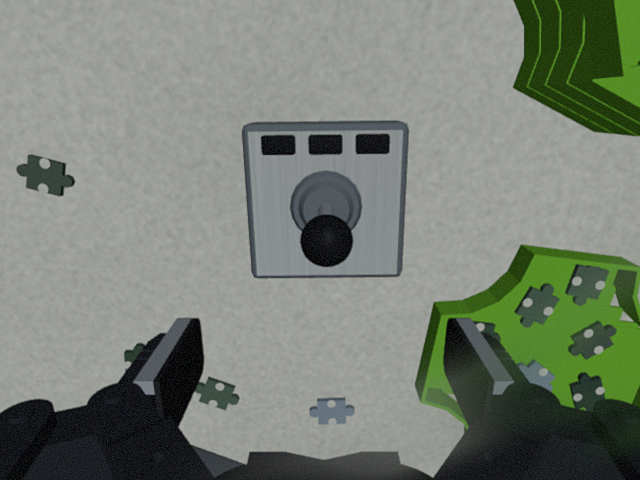

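The wrist view shows the ball at (326,240), centred between the fingers, and the keys at row 144 straight along tool +x. It confirms the earlier position to within 1–2 mm, so I'll descend and grip.

Call:
arm_command --steps '[[[1,1,40,0,85],[1,1,80,0,85],[1,1,110,0,85],[1,1,120,0,85],[1,1,120,0,60],[1,1,120,0,40],[1,1,120,0,28],[1,1,120,0,28]]]'

```text
t: 3.15
position: [583.5, 218.8, 113.4]
tcp_rot: [2.0, 2.421, 0.004]
ft_force: [0.1, -0.4, 11.7]
finger_gap: 29.4
gripper_force: 55.7
```

Call:
arm_command --steps '[[[0,0,0,0,28],[0,0,0,0,28],[0,0,0,0,28],[0,0,0,0,28]]]'

```text
t: 3.55
position: [583.5, 219.0, 113.5]
tcp_rot: [1.999, 2.421, 0.005]
ft_force: [-0.0, -0.8, 5.9]
finger_gap: 29.1
gripper_force: 58.7
```

```bash
python3 to.py 582 220 110
python3 - <<'E'
from h import *
p,d=manip.snapshot("side");cv2.imwrite("pics/s2.png",cv2.resize(p[180:400,120:340,::-1],None,fx=2.5,fy=2.5))
E
```

```text
3.55 [583.5 219.  113.5] shift [ 1.3 -1.3  3.5] turn -0.004 u in tool [ 1.    -0.004  0.001] [ 0.04  0.53 -0.63  1.51  0.33  1.2  -0.45] [ 0.003  0.001 -1.   ] [-0.  -0.8  5.9] 29.06334015362054
```

View pics/s2.png

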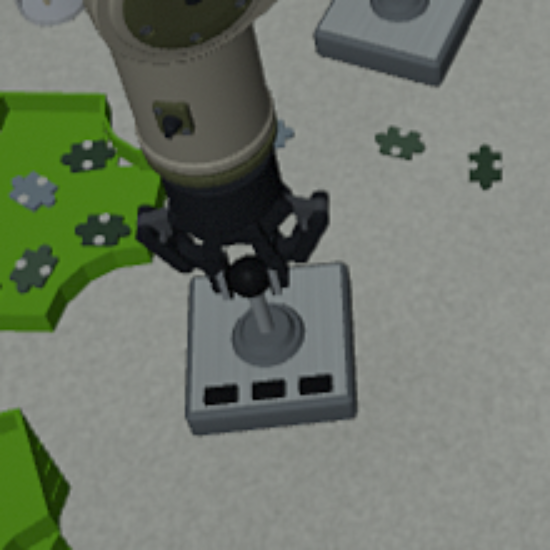

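The side crop shows the black ball at (248,278) between the pads, with the stick upright and the keys toward the camera at about row 390. I'll tilt it towards the keys now.

Call:
arm_command --steps '[[[6,-0.5,0,0,28],[12,-1,1,0,28],[18,-1,2,0,28],[24,-1,3,0,28],[30,-1,5,0,28],[36,-1,7,0,28],[37,-1,7,0,28],[37,-1,7,0,28]]]'

```text
t: 4.4
position: [575.8, 254.2, 105.7]
tcp_rot: [2.0, 2.42, 0.003]
ft_force: [2.4, -3.0, 6.6]
finger_gap: 28.8
gripper_force: 60.5
```

```bash
python3 to.py 582 220 110
python3 - <<'E'
from h import *
c=manip.camera_model("side");p,d=manip.snapshot("side");cv2.imwrite("pics/s3.png",cv2.resize(p[180:400,120:340,::-1],None,fx=2.5,fy=2.5))
E
```

```text
4.4 [575.8 254.2 105.7] shift [-34.7  -0.3  -4.3] turn -0.004 u in tool [ 1.    -0.005 -0.001] [-0.02  0.56 -0.63  1.5   0.34  1.19 -0.52] [ 0.003 -0.    -1.   ] [ 2.4 -3.   6.6] 28.831757061761092
```

View pics/s3.png

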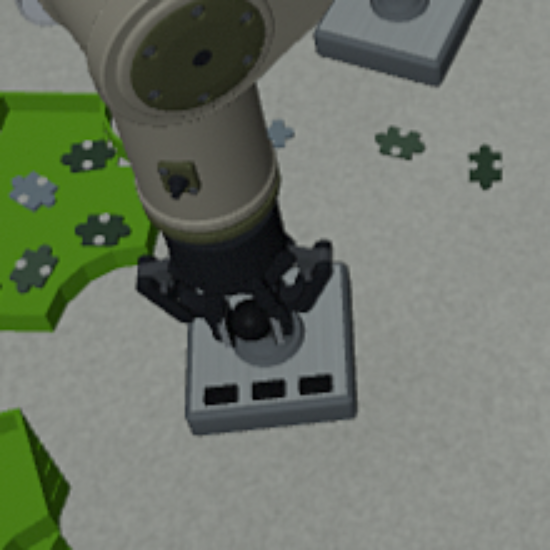

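The ball has moved to (250,320) in the crop. That is about 17 px, which matches roughly 35 mm of offset towards the keys. Next I hold it for over 2 s.

Call:
arm_command --steps '[[[0,0,0,0,28],[0,0,0,0,28],[0,0,0,0,28],[0,0,0,0,28],[0,0,0,0,28],[0,0,0,0,28],[0,0,0,0,28],[0,0,0,0,28]]]'

```text
t: 5.25
position: [575.8, 254.0, 105.8]
tcp_rot: [2.0, 2.42, 0.003]
ft_force: [1.3, -2.6, 6.0]
finger_gap: 29.7
gripper_force: 60.5
```

Call:
arm_command --steps '[[[0,0,0,0,28],[0,0,0,0,28],[0,0,0,0,28],[0,0,0,0,28],[0,0,0,0,28],[0,0,0,0,28],[0,0,0,0,28],[0,0,0,0,28]]]'

```text
t: 6.05
position: [575.8, 254.0, 105.8]
tcp_rot: [2.0, 2.42, 0.003]
ft_force: [1.3, -3.1, 7.5]
finger_gap: 29.2
gripper_force: 60.5
```

Call:
arm_command --steps '[[[0,0,0,0,28],[0,0,0,0,28],[0,0,0,0,28],[0,0,0,0,28],[0,0,0,0,28]]]'

```text
t: 6.55
position: [575.8, 254.0, 105.8]
tcp_rot: [2.0, 2.42, 0.003]
ft_force: [1.2, -2.8, 6.4]
finger_gap: 29.3
gripper_force: 60.5
```

Call:
arm_command --steps '[[[-7,0,-2,0,28],[-14,0,-4,0,28],[-21,0,-6,0,28],[-28,0,-7,0,28],[-28,0,-7,0,60],[-28,0,-7,0,85],[-28,0,-7,0,85],[-28,0,-7,0,85]]]'

```text
t: 7.35
position: [579.4, 227.0, 110.9]
tcp_rot: [-2.0, -2.422, 0.001]
ft_force: [-0.1, 0.3, -0.2]
finger_gap: 84.0
gripper_force: 0.0
```

Call:
arm_command --steps '[[[-28,0,-7,0,85],[0,0,0,0,85],[0,0,0,0,85],[0,0,0,0,85]]]'

```text
t: 7.75
position: [579.1, 228.0, 111.1]
tcp_rot: [-1.997, -2.424, 0.0]
ft_force: [0.1, 0.1, -0.3]
finger_gap: 85.0
gripper_force: 0.0
```

The first row of that last call repeated the old shift by mistake, so the open gripper went 28 mm away from the keys and back. The fingers stood wide on either side of the ball and the wrist force at the end of the call read about zero. I'll retreat straight up and check.

Call:
arm_command --steps '[[[0,0,-30,0,85],[0,0,-70,0,85],[0,0,-110,0,85],[0,0,-140,0,85],[0,0,-140,0,85],[0,0,-140,0,85]]]'

```text
t: 8.35
position: [580.1, 226.8, 251.9]
tcp_rot: [2.0, 2.421, 0.002]
ft_force: [0.4, 0.2, -0.6]
finger_gap: 84.9
gripper_force: 0.0
```

Run:
```python
from h import *
c=manip.camera_model("side");p,d=manip.snapshot("side");im=np.ascontiguousarray(p[:,:,::-1]);cv2.imwrite("pics/s4.png",cv2.resize(im[180:400,120:340],None,fx=2.5,fy=2.5))
for a,q in dark(im,190,268,278,355):print(a,q.round(1),plane(c,*q,132).round())
```

```text
215 [219.9 289.9] [583. 221. 132.]
86 [245.9 333.4] [520. 304. 132.]
88 [227.  335.5] [552. 310. 132.]
89 [208.  337.5] [584. 317. 132.]
```

View pics/s4.png

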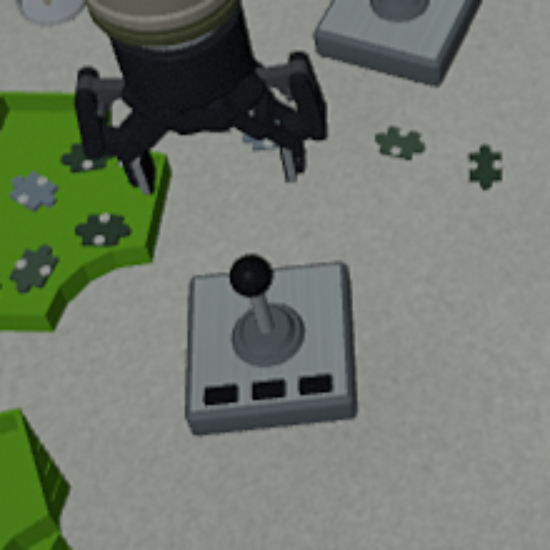

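The stick is upright again: the ball is at pixel (219.9,289.9) in the full picture, exactly where it started. The gripper is clear of everything.

```bash
python3 -c "from cell import manip;print(manip.job_done())"
```

```text
the job is handed in; nothing more can be done
None
```

The camera remote's stick was tilted about 35 mm (some 23 degrees) towards the keys, held there for over two seconds and eased most of the way back before I let go; it then sprang upright, the lamp remote was left alone, and the job is handed in.

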